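# Load the stone tumbler barrel from the sorting tray

### The arm

A 6-joint arm with a two-finger parallel gripper is mounted at the origin on the work surface. World frame = base frame: x ahead of the robot, y to its left, z up, the work surface at z = 0. Lengths are in m, angles in rad, forces in N, time in s.
With the tool pointing down it reaches from about 0.275 to 0.975 m from the base axis. Payload 8.4 kg.
Tool frame: the origin (TCP) lies at the very end of the fingers, on their centre line; the grasp point (between the pads) lies 19 mm behind it; z points along the fingers, y is the line along which they close (so a half turn about z gives the same grasp; the last joint's range is limited). The gripper opens to 92 mm and grips with 3 to 60 N. Pads are 20 mm wide; open, the fingers measure 128 mm over their backs; the gripper's body (75 mm by 189 mm) begins 69 mm behind the grasp point.
Start: joints at [1.161, 0.353, 1.633, -0, 1.155, -0.002], TCP at [0.248, 0.574, 0.181] pointing down, gripper open.
Joint ranges: [-2.63, 2.63], [-0.92, 2.1], [0.06, 2.66], [-1.3, 4.44], [0, 2.69], [-3.02, 3.02]. Speed limits (rad/s): [2.22, 2.22, 2.79, 3.14, 3.14, 3.14].

### API

Orientations are given as a unit quaternion [x, y, z, w].
In Python, from bench import * gives the robot as it stands. Calls block until the motion is done:
- move_to(position, orientation): joint-space move of the TCP to a pose.
- move_l(position, v=0.15, rot=None): straight line of the TCP; rot=None keeps the orientation; v is the mean speed in m/s.
- goto_joints(angles): joint-space move.
- move_gripper(opening, effort=None): finger opening in m; effort is the grip in N (None keeps the last); returns when the fingers have stopped.
- sleep(seconds).
- solve_ik(position, orientation): joint angles nearest the present ones, or None.
- snapshot(name): name is "scene" or "top" or "wrist"; returns a dict with "image" (400x640x3 uint8, blue, green, red), "range_z" (400x640 float32, m along the optical axis (not along the pixel's ray), 0 where there is no reading), "fx", "fy", "cx", "cy" (pixels), "R" (3x3) and "t" (3): a world point X has camera coordinates R X + t. Camera axes: x right, y down, z forward; pixel columns grow to the right and rows downward; lengths in m; the calibration is good to about 2 mm. A picture is of the moment at which its call begins.
A pose or a line that the arm cannot do raises Unreachable and nothing moves.
- close_job(): hands the job in; it is judged then, once.
Trained networks look in a picture, given as the dict that the camera call returned (one of the last four; its "shot" number tells which), for a name from the list of things; names that differ only in an ending like _2 or _b are one class to them, and where a whole thing is asked for, a point or a joint stands for the part that bears it (a point fixed in the world has none). Each returns a list of dicts, best first, with "p" (0 to 1); they miss things now and then, are a little off and sometimes report something else, mostly with a low value. They report only what shows in the picture. A call takes as long as a camera call. They do not tell look-alikes from the thing itself.
- cut_out(label, picture): "pixels" (400x640 bool, what is visible of it) and "rect" ([left, top, right, bottom] in pixels, round what is visible of it).
Readings, each from a call of its own:
- get_clock(): time.
- get_q(): joint angles.
- get_dq(): joint speeds.
- get_effort(): joint torques, N m.
- get_ee_pos(): TCP position.
- get_tool_rot(): TCP orientation.
- get_contact_force(): force on the tool from outside, world axes, zero at the start.
- get_torque(): the same for the moment, N m.
- get_gripper_width(): finger opening in m.
- get_finger_force(): force on a finger pad.
Only numpy, scipy, OpenCV 4.12 (cv2) and the standard library are available. Lean on these libraries where they do the work, as an engineer would, in place of code of your own. Each camera call takes 0.05 s, during which the arm holds its last target. There are 200 camera calls.

### The job

Pick up the sorting tray by its wooden handle with all five stones in it, tip it over the black rubber barrel so that every stone slides off its open end into the barrel, then set the empty tray back down gently, flat and the right way up in the middle of the cork mat and let go. The stones must all be in the barrel before you put the tray down, never drop the tray, and leave the barrel and the other things on the bench standing where they are.

Things in the scene. Friction and masses are not known exactly. Their poses are not given: they have to be found in the camera images.
- tray: Aluminium tray, 200 mm long, 0.16 kg, flat on the mat. Origin: underside, mid length; z up. Pan: x -100 to +30 mm, 90 wide, floor 3 thick, side walls 4 thick, 20 high, back wall 40 high; open at the -x end (no lip), which starts roughly towards the robot. Wooden handle bar: x +30 to +100 mm, 22 wide (y), z 14 to 44 mm. Holds the five stones.
- tray_grip (a point): Point on the tray handle to grip: tray x = +68 mm, y = 0, z = 30 mm. Axes as the tray's.
- tray_lip (a point): Middle of the open edge of the tray: tray x = -100 mm, y = 0, z = 3 mm (top of its floor).
- barrel: Open black rubber tumbler barrel standing loose on the bench, round, outside 160 mm across at the foot and 170 mm at the rim, 70 mm tall, walls 7 mm, floor 8 mm thick, 0.9 kg. Origin: centre of its underside, z up.
- mat: Cork mat fixed to the bench, 260 mm (x) x 180 mm (y) x 3 mm. Origin: centre of its underside; its top is 3 mm higher.
- stone_amber: Chunky rough amber stone, about 27 mm across and 20 mm tall, 22 g, lying in the tray. Origin: centre of its flat underside as first placed.
- stone_green: Chunky rough green stone, about 26 mm across and 20 mm tall, 22 g, lying in the tray. Origin: centre of its flat underside as first placed.
- stone_red: Chunky rough brick-red stone, about 28 mm across and 20 mm tall, 22 g, lying in the tray. Origin: centre of its flat underside as first placed.
- stone_blue: Chunky rough blue stone, about 25 mm across and 20 mm tall, 22 g, lying in the tray. Origin: centre of its flat underside as first placed.
- stone_white: Chunky rough white stone, about 27 mm across and 20 mm tall, 22 g, lying in the tray. Origin: centre of its flat underside as first placed.
- brick: pale grey soldering block, 100 x 44 x 30 mm. Bystander. Origin: centre of its underside.
- jar: closed glass jar, 84 mm across, 110 mm tall. Bystander. Origin: centre of its underside.
- pots: stack of white plastic pots, 64 mm across, 62 mm tall. Bystander. Origin: centre of its underside.
- hammer: hammer lying flat, 220 mm long. Bystander. Origin: on the tool axis.
- vase: brown pot with files standing in it, 86 mm across, 170 mm tall. Bystander. Origin: centre of its underside.
- gravers: wooden rack with five round knobs, 50 x 200 x 60 mm. Bystander. Origin: centre of its underside.
Mind the look-alikes: they are no part of the job. Several things look just like the tray: the one meant starts farthest from the robot's base.

How it is judged:
By the outcome, as a careful person would: the job done as asked, in the order asked, and still so for the second after the job is handed in, with the robot touching nothing.
It also fails if it takes over 64 s, if anything falls off the work surface, if the arm or the gripper's body presses on something with over 40 N, if the wrist force passes 120 N, or if a joint passes its speed limit or range.

## Working session

There is one attempt and no reset: what is moved stays moved. The work goes in short steps, each a Python script; the robot and the scene stay as the last script left them, time stands still between calls to the robot, and variables do not carry over. Pictures are saved under pics/ and viewed, at most 10 in all, crops included, and the job is handed in when it is done.

```bash
mkdir -p pics
cat > h.py <<'E'
from bench import *
import numpy as np, cv2
from scipy.spatial.transform import Rotation as Ro
def cloud(s,mask=None):
    z=s["range_z"]; m=(z>0) if mask is None else (mask&(z>0))
    v,u=np.nonzero(m); d=z[v,u]
    c=np.stack([(u-s["cx"])/s["fx"]*d,(v-s["cy"])/s["fy"]*d,d],1)
    return (c-np.array(s["t"]))@np.array(s["R"])
def proj(s,X):
    c=np.array(s["R"])@np.array(X)+np.array(s["t"]); return c[0]/c[2]*s["fx"]+s["cx"],c[1]/c[2]*s["fy"]+s["cy"]
E
python3 - <<'E'
from h import *
for n in ("scene","top"):
    s=snapshot(n); cv2.imwrite(f"pics/{n}0.png",s["image"])
    for l in ("tray","tray_grip","barrel","mat","jar","pots","vase","gravers","brick","hammer"):
        for d in cut_out(l,s)[:4]:
            if d["p"]<.2: continue
            P=cloud(s,d["pixels"]); 
            if len(P): print(n,l,round(d["p"],2),d["rect"],np.median(P,0).round(3),"lo",np.percentile(P,2,0).round(3),"hi",np.percentile(P,98,0).round(3))
print(get_clock())
E
```

```text
scene tray 0.84 [229.7, 206.0, 288.5, 255.0] [ 0.522 -0.187  0.018] lo [ 0.429 -0.223  0.002] hi [ 0.626 -0.128  0.048]
scene tray 0.75 [310.9, 129.4, 370.0, 151.2] [0.253 0.323 0.012] lo [0.213 0.222 0.   ] hi [0.332 0.407 0.044]
scene tray 0.56 [151.8, 181.3, 221.8, 216.2] [ 0.245 -0.275  0.008] lo [ 0.168 -0.356 -0.001] hi [ 0.294 -0.177  0.044]
scene tray_grip 0.64 [311.7, 134.1, 366.7, 154.3] [0.252 0.323 0.012] lo [ 0.21   0.219 -0.   ] hi [0.333 0.407 0.044]
scene tray_grip 0.62 [149.9, 182.5, 221.3, 219.8] [ 0.246 -0.274  0.009] lo [ 0.171 -0.357 -0.   ] hi [ 0.294 -0.176  0.044]
scene tray_grip 0.41 [296.4, 191.2, 325.9, 217.2] [ 0.498 -0.01   0.028] lo [ 0.442 -0.024  0.007] hi [0.536 0.016 0.032]
scene barrel 0.79 [345.7, 150.7, 406.1, 200.2] [0.518 0.218 0.038] lo [0.442 0.132 0.002] hi [0.602 0.293 0.07 ]
scene barrel 0.62 [206.7, 201.3, 324.2, 282.6] [ 0.565 -0.188  0.002] lo [ 0.393 -0.266 -0.   ] hi [ 0.65  -0.075  0.005]
scene mat 0.79 [207.3, 202.1, 324.6, 280.1] [ 0.563 -0.188  0.002] lo [ 0.392 -0.266 -0.   ] hi [ 0.651 -0.075  0.005]
scene jar 0.8 [400.1, 120.1, 
[... 2288 characters left out ...]
67]
top pots 0.53 [306.1, 202.9, 321.5, 241.6] [0.481 0.006 0.03 ] lo [ 0.434 -0.017 -0.001] hi [0.531 0.028 0.034]
top pots 0.27 [355.1, 173.2, 387.9, 241.2] [ 0.501 -0.174  0.008] lo [ 0.427 -0.215  0.002] hi [ 0.61  -0.124  0.049]
top vase 0.72 [148.1, 151.9, 185.4, 182.6] [0.626 0.412 0.088] lo [0.597 0.383 0.037] hi [0.669 0.454 0.151]
top gravers 0.69 [435.4, 138.6, 460.8, 208.2] [ 0.623 -0.394  0.025] lo [ 0.532 -0.426  0.006] hi [ 0.726 -0.377  0.061]
top brick 0.89 [305.7, 204.0, 322.0, 240.1] [0.481 0.004 0.03 ] lo [ 0.434 -0.017 -0.001] hi [0.531 0.027 0.034]
top hammer 0.56 [445.9, 201.5, 497.2, 268.2] [ 0.421 -0.453  0.024] lo [ 0.346 -0.537  0.011] hi [ 0.533 -0.382  0.029]
1.1
```

Run:
```python
import cv2
a=cv2.imread("pics/top0.png")[95:345,115:505]; cv2.imwrite("pics/topc.png",cv2.resize(a,None,fx=2,fy=2,interpolation=cv2.INTER_CUBIC))
```

```text
(no output)
```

View pics/topc.png

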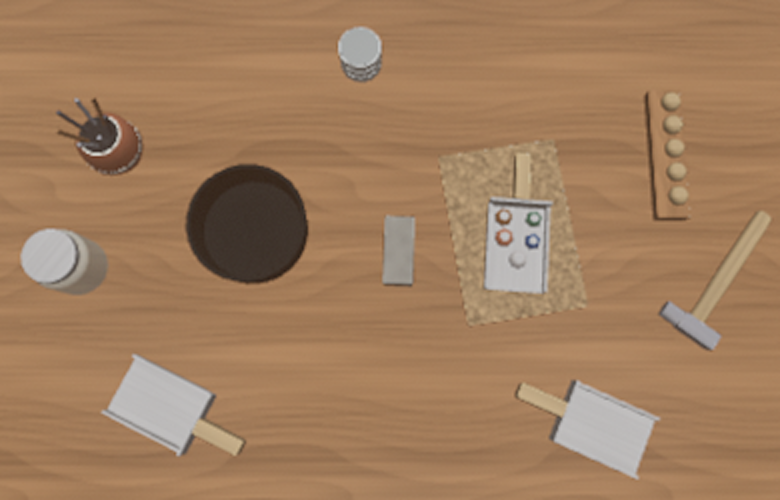

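The three tray look-alikes in the full top image are at about (374,205), (194,297) and (408,310). The one at (374,205) is on the mat, holds the five stones and is farthest out (r≈0.55 m against about 0.4 m), so it is the one meant. Its handle points away from the robot. The barrel is at about (238,207) and the brick at (314,220), between the tray and the barrel. Next I'll measure from the wrist camera.

```bash
cat >> h.py <<'E'
def Q(yaw,tilt=0):
    # tray frame: yaw about z, tilt>0 lowers the lip (-x end). tool z = -tray z, tool y = +-tray y
    Rt=Ro.from_euler("z",yaw)*Ro.from_euler("y",-tilt)
    return Rt, (Rt*Ro.from_matrix(np.array([[1,0,0],[0,-1,0],[0,0,-1.]]))).as_quat()
E
python3 - <<'E'
from h import *
print(get_tool_rot(), Q(0)[1])
_,q=Q(0.0)
move_to([0.50,-0.17,0.33],q); print(get_q().round(3) if hasattr(get_q(),'round') else get_q())
import pickle
S=[]
for k,p in enumerate(([0.50,-0.17,0.33],[0.56,-0.17,0.30])):
    if k: move_l(p)
    s=snapshot("wrist"); S.append(s); cv2.imwrite(f"pics/w{k}.png",s["image"])
    P=cloud(s)
    for l in ("tray","mat"):
        for d in cut_out(l,s)[:3]:
            M=cloud(s,d["pixels"]); print(k,l,round(d["p"],2),d["rect"],np.median(M,0).round(3),np.percentile(M,2,0).round(3),np.percentile(M,98,0).round(3))
    # handle: top 44+3 mm
    im=s["image"]; z=s["range_z"]
    X=np.full(im.shape[:2]+(3,),np.nan); X[z>0]=P
    m=(abs(X[...,2]-.047)<.004)&(X[...,0]>.4)&(X[...,0]<.7)&(X[...,1]>-.27)&(X[...,1]<-.07)
    n,lab,st,c=cv2.connectedComponentsWithStats(m.astype(np.uint8))
    for i in range(1,n):
        if st[i,4]>150:
            H=X[lab==i]; r=cv2.minAreaRect((H[:,:2]*1000).astype(np.float32)); print("flat",st[i],r,np.median(H[:,2]))
    # mat surface rectangle
    m=(abs(X[...,2]-.003)<.006)
pickle.dump(S,open("S.pkl","wb")); print(get_clock())
E
```

```text
[ 2.02505127e-01  9.79281202e-01  2.36504511e-05 -7.44500620e-06] [1. 0. 0. 0.]
[-0.329  0.088  1.644  0.     1.41   1.24 ]
0 tray 0.84 [323.9, 263.4, 416.1, 299.6] [ 0.263 -0.261  0.007] [ 0.224 -0.348  0.001] [ 0.295 -0.17   0.045]
0 tray 0.7 [37.8, 246.4, 95.1, 267.0] [0.31  0.348 0.006] [ 0.292  0.294 -0.   ] [0.336 0.391 0.021]
0 tray 0.61 [298.0, 87.4, 361.6, 204.4] [ 0.505 -0.177  0.007] [ 0.429 -0.218  0.004] [ 0.618 -0.129  0.048]
0 mat 0.7 [262.0, 66.6, 382.0, 228.7] [ 0.556 -0.156  0.003] [ 0.392 -0.263  0.001] [ 0.648 -0.074  0.005]
flat [320  85  22  49 641] ((588.76708984375, -180.95530700683594), (26.881921768188477, 75.4036865234375), 79.51939392089844) 0.046758301154146295
1 tray 0.92 [347.4, 329.7, 415.5, 360.3] [ 0.205 -0.292  0.003] [ 0.169 -0.346  0.001] [ 0.254 -0.215  0.043]
1 tray 0.73 [297.1, 124.5, 359.0, 243.2] [ 0.503 -0.178  0.007] [ 0.43  -0.218  0.004] [ 0.619 -0.129  0.048]
1 mat 0.69 [260.8, 99.2, 382.0, 259.3] [ 0.558 -0.157  0.003] [ 0.393 -0.263  0.001] [ 0.648 -0.073  0.005]
1 mat 0.15 [333.8, 191.5, 346.7, 204.9] [ 0.503 -0.196  0.02 ] [ 0.491 -0.206  0.005] [ 0.51  -0.186  0.024]
flat [321 124  21  49 665] ((589.6310424804688, -180.71047973632812), (28.373193740844727, 73.51353454589844), 85.40984344482422) 0.046653447884635095
4.8167
```

View pics/w0.png

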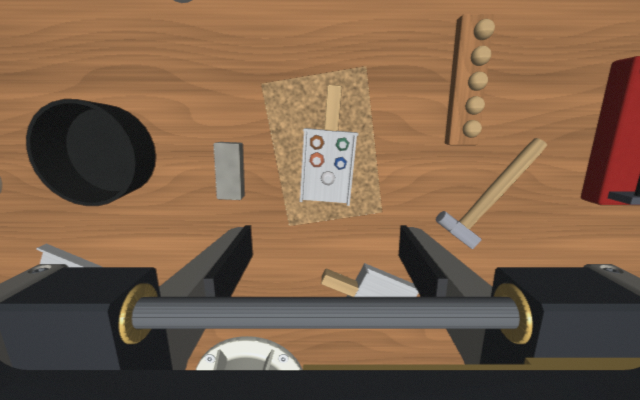

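The wrist picture shows the full tray at about (330,168), with its handle at (333,106) and the mat around (320,147). The brick is at (229,170) and the barrel at (92,152). The handle-top height is 0.0467 m in both views, which matches the expected 0.047 m.

Run:
```python
from h import *
import pickle
for s in [snapshot("wrist"),snapshot("scene"),snapshot("top")]+pickle.load(open("S.pkl","rb")):
    P=cloud(s); z=s["range_z"]; X=np.full(z.shape+(3,),np.nan); X[z>0]=P
    x,y,h=X[...,0],X[...,1],X[...,2]
    H=X[(abs(h-.047)<.0035)&(x>.562)&(x<.65)&(y>-.215)&(y<-.14)]
    if len(H)>20:
        p=np.polyfit(H[:,0],H[:,1],1); print("handle",len(H),H.mean(0).round(4),"yaw",np.arctan(p[0]).round(3),"x",np.percentile(H[:,0],[1,99]).round(4),'y@.588',np.polyval(p,.588).round(4))
    # tray back wall / pan wall tops 
    W=X[(abs(h-.023)<.003)&(x>.41)&(x<.55)&(y>-.24)&(y<-.10)]
    if len(W): print(" sidewalls x",np.percentile(W[:,0],[1,99]).round(4),"y",np.percentile(W[:,1],[1,99]).round(4))
    hsv=cv2.cvtColor(s["image"],cv2.COLOR_BGR2HSV)
    M=X[(h>.0015)&(h<.0045)&(x>.36)&(x<.68)&(y>-.29)&(y<-.05)]
    r=cv2.minAreaRect((M[:,:2]*1000).astype(np.float32)); print(" mat",len(M),r)
    B=X[(abs(h-.07)<.004)&(x>.4)&(x<.65)&(y>.1)&(y<.34)]
    if len(B)>20: c=cv2.minEnclosingCircle((B[:,:2]*1000).astype(np.float32)); print(" barrel",len(B),c)
```

```text
handle 591 [ 0.5945 -0.1816  0.0467] yaw -0.073 x [0.5628 0.6253] y@.588 -0.1811
 sidewalls x [0.4293 0.5467] y [-0.2209 -0.1263]
 mat 10036 ((520.7636108398438, -169.93447875976562), (239.91806030273438, 318.0028381347656), 89.95794677734375)
 barrel 1770 ((519.9862670898438, 215.75515747070312), 85.46595001220703)
handle 174 [ 0.5952 -0.184   0.0462] yaw -0.064 x [0.563  0.6269] y@.588 -0.1835
 sidewalls x [0.4293 0.5432] y [-0.2233 -0.1255]
 mat 2705 ((521.3268432617188, -170.65176391601562), (319.3773193359375, 239.43765258789062), 0.9211035966873169)
 barrel 293 ((519.80859375, 212.73399353027344), 86.7528076171875)
 sidewalls x [0.4313 0.5479] y [-0.156  -0.1209]
 mat 1213 ((518.8486328125, -111.7249755859375), (122.48268127441406, 317.5706481933594), 89.21186065673828)
 barrel 449 ((518.0567016601562, 219.0081024169922), 84.86418914794922)
handle 582 [ 0.5941 -0.1815  0.0468] yaw -0.074 x [0.5621 0.6258] y@.588 -0.181
 sidewalls x [0.428  0.5468] y [-0.2211 -0.1262]
 mat 9799 ((520.2486572265625, -169.96804809570312), (239.42120361328125, 317.9286193847656), 89.98648834228516)
 barrel 1699 ((519.522705078125, 215.90609741210938), 85.70794677734375)
handle 595 [ 0.5946 -0.1816  0.0467] yaw -0.074 x [0.5626 0.625 ] y@.588 -0.1811
 sidewalls x [0.4301 0.547 ] y [-0.2215 -0.1261]
 mat 10079 ((520.2960205078125, -170.31283569335938), (317.6381530761719, 239.0557098388672), 0.023050539195537567)
 barrel 1745 ((519.7584838867188, 215.66659545898438), 85.50397491455078)
```

```bash
cat >> h.py <<'E'
OFF=np.array([.168,0,.008])          # lip -> TCP, tray frame
def lip_pose(L,yaw,tilt):
    Rt,q=Q(yaw,tilt); return np.array(L)+Rt.apply(OFF),q
YT,G=-0.073,np.array([0.594,-0.1813,0.014])
AZ=0.393; BC=np.array([.5195,.2155]); E=np.array([np.cos(AZ),np.sin(AZ)])
def dump(tilt_deg,z,out=.015): return lip_pose([*(BC+out*E),z],AZ,np.radians(tilt_deg))
E
python3 - <<'E'
from h import *
import pickle
s=pickle.load(open("S.pkl","rb"))[1]
hsv=None
s=snapshot("wrist")
d=[d for d in cut_out("mat",s) if d["rect"][3]-d["rect"][1]>100][0]
M=cloud(s,d["pixels"]); M=M[(M[:,2]>0.0)&(M[:,2]<.0055)]
m=cv2.morphologyEx(d["pixels"].astype(np.uint8),cv2.MORPH_OPEN,np.ones((5,5)))>0
M=cloud(s,m); M=M[M[:,2]<.006]; print("mat",cv2.minAreaRect((M[:,:2]*1000).astype(np.float32)))
chk={"grasp":(G,Q(YT)[1]),"lift":(G+[0,0,.16],Q(YT,-.17)[1])}
for t,z in ((-10,.2),(0,.13),(30,.09),(50,.085),(65,.08),(75,.08)): chk[f"d{t}"]=dump(t,z)
chk["back"]=(np.array([.585,-.16,.15]),Q(.165)[1])
for k,(p,q) in chk.items():
    j=solve_ik(list(p),list(q)); print(k,np.round(p,3),None if j is None else np.round(j,2))
E
```

```text
mat ((518.2677612304688, -168.99203491210938), (263.0980224609375, 180.65823364257812), 8.542061805725098)
grasp [ 0.594 -0.181  0.014] [-0.3   0.54  1.76 -0.    0.84  1.35]
lift [ 0.594 -0.181  0.174] [-0.28  0.46  1.5  -0.04  1.35  1.38]
d-10 [0.687 0.285 0.179] [ 0.39  0.66  1.16 -0.    1.5   1.57]
d0 [0.689 0.286 0.138] [ 0.39  0.58  1.38 -0.    1.19  1.57]
d30 [0.664 0.275 0.181] [0.39 0.25 1.9  0.   0.46 1.57]
d50 [0.627 0.26  0.219] [ 0.39  0.11  2.23  3.1   0.07 -1.54]
d65 [0.592 0.246 0.236] [ 0.39  0.14  2.46  3.13  0.6  -1.57]
d75 [0.566 0.235 0.244] [ 0.39  0.29  2.59  3.14  1.05 -1.57]
back [ 0.585 -0.16   0.15 ] [-0.27  0.35  1.7  -0.    1.08  1.14]
```

The measurements agree: the mat centre is (0.518,-0.169) with yaw 0.15, and the barrel centre is (0.5195,0.2155). The wrist can tilt to about 46° before it becomes singular, which should be enough for the stones to slide. Grasping now.

Run:
```python
from h import *
q=Q(YT)[1]
move_gripper(.08,50)
move_to(list(G+[0,0,.09]),q); move_l(list(G),v=.08)
print("F",get_contact_force())
move_gripper(0.0,55); print("w",get_gripper_width(),get_finger_force())
move_l(list(G+[0,0,.03]),v=.04); print("F",get_contact_force(),get_torque(),get_gripper_width())
move_l(list(G+[0,0,.18]),v=.1,rot=Q(YT,-.17)[1])
s=snapshot("scene"); cv2.imwrite("pics/lift.png",cv2.resize(s["image"][100:300,150:450],None,fx=2.5,fy=2.5)); print(get_clock())
```

```text
F [-0.39619985  0.07110509 -0.41143   ]
w 0.0001107294200121673 0.0
F [-0.1812319   0.8100762   0.70363598] [ 0.03733309  0.14748283 -0.03937482] 0.0005431662983955008
11.3333
```

View pics/lift.png

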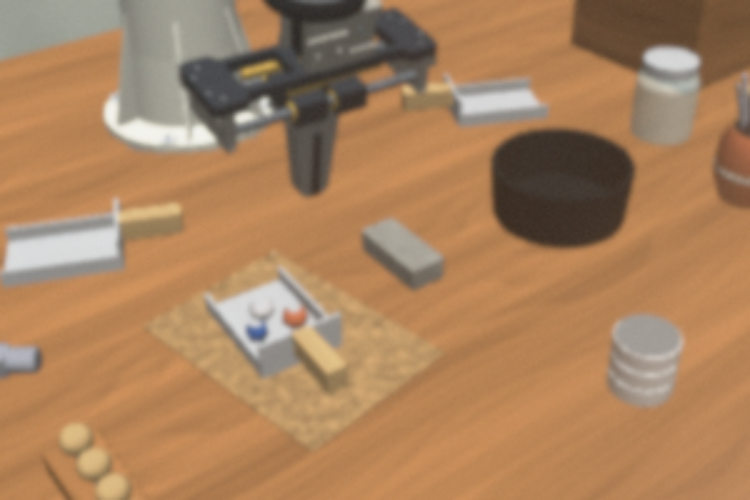

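The picture shows the tray still on the mat at (270,330) with its handle at (325,355). The closed, empty fingertips are at (310,190), so the grasp missed. Checking why before another try.

Run:
```python
from h import *
p=get_ee_pos(); print(p,get_tool_rot(),Q(YT,-.17)[1],np.round(get_q(),3))
for n in ("scene","top"):
    s=snapshot(n); print(n,"tip px",proj(s,p), "crop px",(np.array(proj(s,p))-[150,100])*2.5 , "grip",proj(s,G+[0,0,.019]))
    cv2.imwrite(f"pics/m_{n}.png",s["image"])
    X=cloud(s); m=(abs(X[:,2]-.047)<.004)&(X[:,0]>.54)&(X[:,0]<.66)&(X[:,1]>-.23)&(X[:,1]<-.12); print(X[m].mean(0),m.sum(),np.percentile(X[m],[1,99],axis=0))
s=snapshot("wrist"); cv2.imwrite("pics/m_wrist.png",s["image"])
print(proj(s,p))
```

```text
[ 0.59359625 -0.18122866  0.19347264] [ 0.99569012 -0.03638814 -0.08524564 -0.00320339] [ 0.99572603 -0.03636015 -0.08484114 -0.00309808] [-0.277  0.442  1.484 -0.035  1.383  1.376]
scene tip px (np.float64(273.65749057171644), np.float64(187.19241250926262)) crop px [309.14372643 217.98103127] grip (np.float64(278.16522519985307), np.float64(243.74274930357223))
[ 0.5915798  -0.18403908  0.0460032 ] 198 [[ 0.5522122  -0.21320202  0.0431685 ]
 [ 0.62614478 -0.15464052  0.04872759]]
top tip px (np.float64(386.3203415173112), np.float64(166.6879396172979)) crop px [590.80085379 166.71984904] grip (np.float64(376.3341343715857), np.float64(182.66026279251082))<stdin>:6: RuntimeWarning: Mean of empty slice.
  ret = um.true_divide(
Traceback (most recent call last):
IndexError: index -1 is out of bounds for axis 0 with size 0
```

Run:
```python
from h import *
p=np.array(get_ee_pos()); R=Ro.from_quat(get_tool_rot())
for n in ("scene","top","wrist"):
    s=snapshot(n); cv2.imwrite(f"pics/m_{n}.png",s["image"])
    X=cloud(s); T=R.inv().apply(X-p)   # in tool frame
    m=(abs(T[:,0])<.03)&(abs(T[:,1])<.06)&(T[:,2]>-.09)&(T[:,2]<.06)&(X[:,2]>.07)
    if m.sum()>5: print(n,m.sum(),"tool-frame pct",np.percentile(T[m],[1,50,99],axis=0).round(4).tolist())
s=cv2.imread("pics/m_scene.png"); cv2.imwrite("pics/m2.png",np.hstack([cv2.resize(s[90:270,180:340],(480,540)),cv2.resize(cv2.imread("pics/m_wrist.png")[:,:],(320,540))]))
```

```text
scene 352 tool-frame pct [[-0.0087, -0.0133, -0.0894], [0.0091, 0.0067, -0.0658], [0.0117, 0.0193, -0.0342]]
wrist 2420 tool-frame pct [[0.0088, -0.015, -0.0894], [0.0099, 0.0006, -0.0701], [0.0108, 0.0159, -0.0348]]
```

View pics/m2.png

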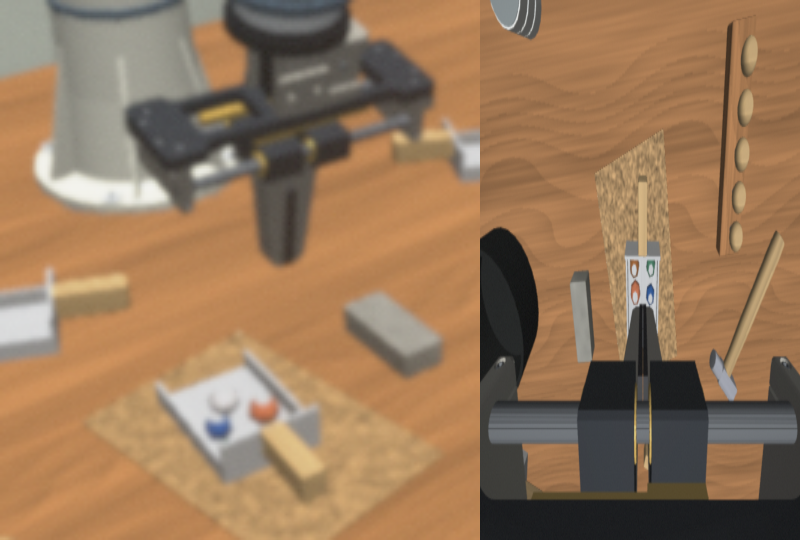

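The enlarged pictures show the tray undisturbed on the mat, with all five stones in it and the closed fingers empty above it. Both cameras put the real finger ends 34 mm short of the reported TCP (tool z ≈ -0.034), while x and y are centred. The first grasp therefore closed just above the handle. I'll correct for that offset and check reach again.

```bash
cat >> h.py <<'E'
D=.034                              # measured: fingers end D short of the reported TCP
OFF=np.array([.168,0,.008-D]); G=G-[0,0,D]
E
python3 - <<'E'
from h import *
chk={"grasp":(G,Q(YT)[1])}
for t,z in ((-10,.2),(0,.13),(30,.09),(40,.085),(45,.085),(48,.1),(52,.1),(60,.085)): chk[f"d{t}"]=dump(t,z)
for k,(p,q) in chk.items():
    j=solve_ik(list(p),list(q)); print(k,np.round(p,3),None if j is None else np.round(j,2))
q=Q(YT)[1]
move_gripper(.08,55); move_to(list(G+[0,0,.09]),q)
move_l(list(G+[0,0,.02]),v=.08); print("F",get_contact_force())
move_l(list(G),v=.04); print("F",get_contact_force())
move_gripper(0.0,55); print("w",get_gripper_width(),get_finger_force())
if get_gripper_width()>.015:
    move_l(list(G+[0,0,.03]),v=.04); print("F",get_contact_force(),get_torque(),get_gripper_width())
    move_l(list(G+[0,0,.19]),v=.1,rot=Q(YT,-.17)[1])
s=snapshot("scene"); a=s["image"][70:290,150:450]
s=snapshot("wrist"); cv2.imwrite("pics/lift2.png",np.hstack([cv2.resize(a,(480,352)),cv2.resize(s["image"][:250,200:430],(320,352))])); print(get_clock(),get_contact_force(),get_gripper_width())
E
```

```text
grasp [ 0.594 -0.181 -0.02 ] [-0.3   0.59  1.77 -0.    0.78  1.35]
d-10 [0.682 0.283 0.145] [ 0.39  0.67  1.21 -0.    1.44  1.57]
d0 [0.689 0.286 0.104] [ 0.39  0.61  1.41 -0.    1.13  1.57]
d30 [0.68  0.282 0.151] [0.39 0.32 1.89 0.   0.41 1.57]
d40 [0.668 0.277 0.173] [0.39 0.25 2.05 0.01 0.15 1.56]
d45 [0.66  0.274 0.185] [0.39 0.22 2.12 0.13 0.02 1.44]
d48 [0.655 0.272 0.207] [ 0.39  0.18  2.16  3.05  0.03 -1.48]
d52 [0.648 0.269 0.216] [ 0.39  0.16  2.21  3.12  0.14 -1.55]
d60 [0.632 0.262 0.217] [ 0.39  0.19  2.34  3.13  0.43 -1.57]
F [-0.00467986 -0.34886133 -0.27399903]
F [-0.8916301  -0.01154304  0.44622582]
w 0.021685187508108432 54.9799382686615
F [-0.02005349 -1.14687406 -2.41496323] [-0.02280654 -0.06698964 -0.02032756] 0.0217132508085631
18.7 [ 0.14576933 -0.01479244 -3.5042185 ] 0.021461902904171073
```

View pics/lift2.png

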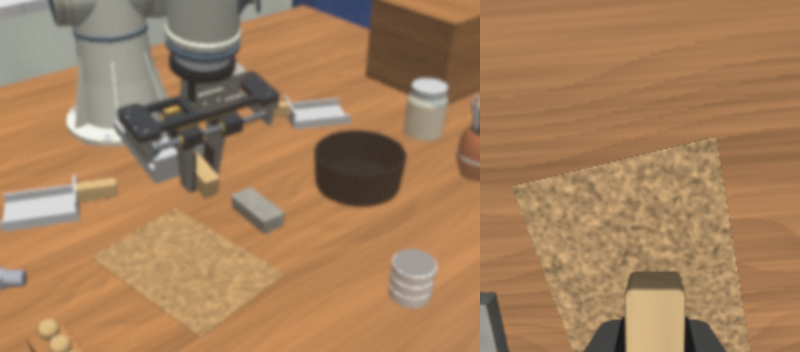

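The tray is held in the air by its handle with a finger width of 21.7 mm, and the mat is empty. Carrying it to the barrel with the lip tipped up.

Run:
```python
from h import *
s=snapshot("scene")
for d in cut_out("mat",s)[:1]:
    M=cloud(s,d["pixels"]); print("mat",d["p"],cv2.minAreaRect((M[M[:,2]<.006][:,:2]*1000).astype(np.float32)))
p,q=dump(-10,.2); move_l(list(p),v=.14,rot=q)
p,q=dump(0,.14); move_l(list(p),v=.06,rot=q)
print(get_clock(),get_contact_force(),get_gripper_width())
s=snapshot("top"); a=s["image"][140:280,170:310]
Rt,_=Q(AZ,0); L=np.array([*(BC+.015*E),.14])
X=Rt.inv().apply(cloud(s)-L); m=(X[:,0]>-.02)&(X[:,0]<.13)&(abs(X[:,1])<.05)&(abs(X[:,2])<.06)
f=X[m&(X[:,2]<.012)]; print("floor in lip frame x,y pct",np.percentile(f,[1,50,99],axis=0).round(4).tolist()); 
A=np.c_[f[:,0],f[:,1],np.ones(len(f))]; print("slope",np.linalg.lstsq(A,f[:,2],rcond=None)[0].round(4))
s=snapshot("scene"); b=s["image"][60:260,220:470]
cv2.imwrite("pics/over.png",np.hstack([cv2.resize(a,(350,350)),cv2.resize(b,(440,350))]))
```

```text
mat 0.88 ((518.3362426757812, -170.23733520507812), (263.2627258300781, 182.35934448242188), 8.379386901855469)
23.0167 [ 0.38179235 -0.31990238 -2.29480181] 0.0216805886146265
floor in lip frame x,y pct [[0.0006, -0.0417, -0.0032], [0.0569, -0.0274, 0.0006], [0.1269, -0.0151, 0.0114]]
slope [ 0.0159 -0.058  -0.0012]
```

View pics/over.png

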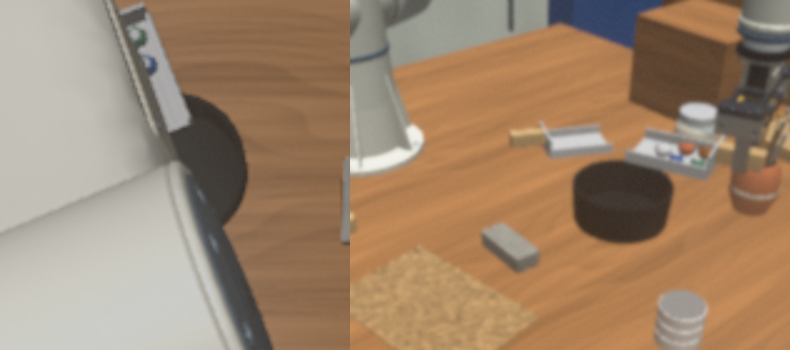

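Left, the lip is over the barrel. Right, the tray at (672,150) is level and still holds its stones, and the barrel at (622,200) is standing. The measured lip is within 1 mm of the plan and the pan is level. Tipping now.

Run:
```python
from h import *
for t,z in ((12,.115),(22,.095),(30,.088)):
    p,q=dump(t,z); move_l(list(p),v=.04,rot=q)
for t in (37,43):
    p,q=dump(t,.085); j=list(solve_ik(list(p),list(q))); 
    j[5]+=j[3]; j[3]=0.; goto_joints(j)
sleep(.5)
print(get_clock(),np.round(get_q(),3),get_contact_force(),get_gripper_width(),get_ee_pos(),p)
s=snapshot("scene"); b=s["image"][60:260,260:470]
for c in ("amber","green","red","blue","white"):
    for d in cut_out("stone_"+c,s)[:2]:
        M=cloud(s,d["pixels"]); print(c,round(d["p"],2),d["rect"],np.median(M,0).round(3) if len(M) else 0)
t=snapshot("top")["image"][140:280,170:310]
cv2.imwrite("pics/tip.png",np.hstack([cv2.resize(t,(380,400)),cv2.resize(b,(420,400))]))
```

```text
25.5833 [ 0.39   0.227  2.092 -0.     0.072  1.569] [ 0.09529782 -1.14834416 -1.44347079] 0.021517053348176305 [0.6637059  0.27440375 0.18047507] [0.66323716 0.27508856 0.18056053]
blue 0.63 [345.7, 149.4, 402.4, 199.5] [0.53  0.204 0.04 ]
```

View pics/tip.png

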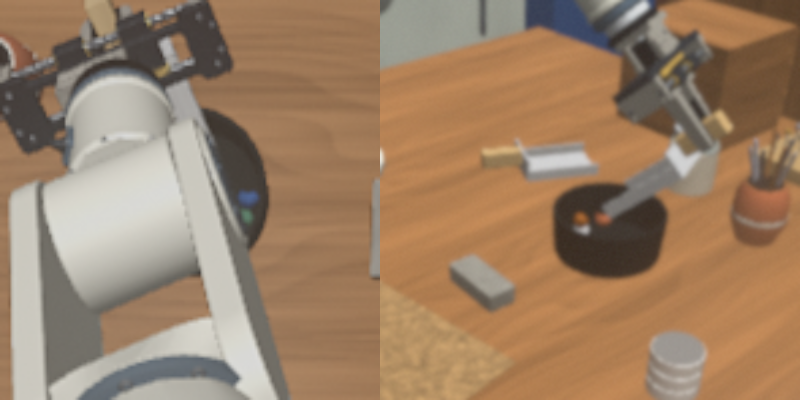

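The top view shows blue and green in the barrel at (247,198) and (247,215). The scene view shows amber, red and white there at (580,217), (603,217) and (583,230). The load has dropped to 1.4 N, which is about the empty tray. I'll back off, confirm the five stones, and check the tray's pose in the grip over the mat.

```bash
cat >> h.py <<'E'
MC=np.array([.5183,-.1696]); YM=.148
def place(h,tilt=0): # tray underside h above mat top, tray origin at mat centre
    Rt,q=Q(YM,tilt); return np.array([*MC,.003+h])+Rt.apply([.068,0,.011-D]),q
E
python3 - <<'E'
from h import *
p,q=dump(30,.13); move_l(list(p),v=.08,rot=q)
p,q=dump(0,.2); move_l(list(p),v=.1,rot=q)
p,q=place(.12); move_l(list(p),v=.16,rot=q)
p,q=place(.05); move_l(list(p),v=.1)
print(get_clock(),get_contact_force(),get_gripper_width())
s=snapshot("scene"); b=s["image"][130:290,190:430]
t=snapshot("top"); 
Rt,_=Q(YM); O=np.array([*MC,.053])
for n,c in (("scene",s),("top",t)):
    X=Rt.inv().apply(cloud(c)-O); m=(X[:,0]>-.12)&(X[:,0]<.02)&(abs(X[:,1])<.036)&(X[:,2]>-.02)&(X[:,2]<.014); f=X[m]
    if len(f)>50:
        r=np.linalg.lstsq(np.c_[f[:,0],f[:,1],np.ones(len(f))],f[:,2],rcond=None)[0]
        print(n,len(f),"x",np.percentile(f[:,0],[1,99]).round(4),"slope x,y,z0",r.round(4))
cv2.imwrite("pics/back.png",np.hstack([cv2.resize(t["image"][150:260,190:410],(440,300)),cv2.resize(b,(360,300))]))
E
```

```text
31.1167 [ 0.09910685  0.00453991 -2.84161428] 0.02191650653144606
scene 186 x [-0.1001 -0.0058] slope x,y,z0 [ 0.0036 -0.0049  0.0028]
```

View pics/back.png

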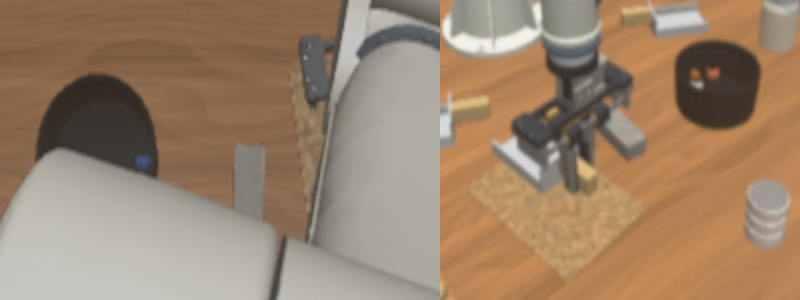

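The tray over the mat is level: its floor slope is 0.2° and the floor height agrees to 0.2 mm. Blue, amber, red and white are visible in the barrel, and green was seen there before the arm covered it. Setting the tray down.

Run:
```python
from h import *
p,q=place(.006); move_l(list(p),v=.05); f0=np.array(get_contact_force())
for h in (.004,.0025,.0015,.0005,-.0005,-.0015):
    p,q=place(h); move_l(list(p),v=.01); f=np.array(get_contact_force()); print(h,f.round(2))
    if f[2]-f0[2]>2.5: break
move_gripper(.06); sleep(.2)
p=np.array(get_ee_pos()); move_l(list(p+[0,0,.12]),v=.12)
goto_joints([0.9]+list(get_q())[1:])
sleep(.2); print(get_clock())
s=snapshot("wrist"); s=snapshot("scene"); t=snapshot("top")
for c in ("amber","green","red","blue","white"):
    for pic in (s,t):
        for d in cut_out("stone_"+c,pic)[:1]:
            M=cloud(pic,d["pixels"]); print(c,round(d["p"],2),np.median(M,0).round(3) if len(M) else 0)
Rt,_=Q(YM)
for n,c in (("scene",s),("top",t)):
    X=Rt.inv().apply(cloud(c)-[*MC,.003]); m=(X[:,0]>-.13)&(X[:,0]<.13)&(abs(X[:,1])<.055)&(X[:,2]>.0015); 
    H=X[m&(X[:,0]>.04)&(X[:,2]>.035)]; F=X[m&(X[:,0]<.02)&(abs(X[:,1])<.036)]
    print(n,"handle",H.mean(0).round(4),"pan x",np.percentile(F[:,0],[1,99]).round(4),"slope",np.linalg.lstsq(np.c_[F[:,:2],np.ones(len(F))],F[:,2],rcond=None)[0].round(4))
cv2.imwrite("pics/end.png",np.hstack([cv2.resize(t["image"][90:350,110:510],(450,300)),cv2.resize(s["image"][100:300,190:430],(350,300))]))
```

```text
0.004 [ 0.42  0.66 -1.49]
0.0025 [ 0.63  0.81 -0.86]
0.0015 [-0.65 -0.05 -1.82]
0.0005 [ 0.76  0.48 -1.64]
-0.0005 [-0.56  1.23  3.82]
38.2917
amber 0.4 [0.465 0.21  0.026]
amber 0.62 [ 0.622 -0.395  0.026]
green 0.23 [ 0.442 -0.473  0.022]
red 0.62 [0.48  0.244 0.022]
blue 0.5 [0.485 0.442 0.068]
scene handle [ 0.0726 -0.0046  0.0422] pan x [-0.1119 -0.0074] slope [ 0.0049 -0.0007  0.0033]
top handle [0.0691 0.0041 0.0435] pan x [-0.1254  0.0186] slope [0.0043 0.0036 0.0042]
```

View pics/end.png

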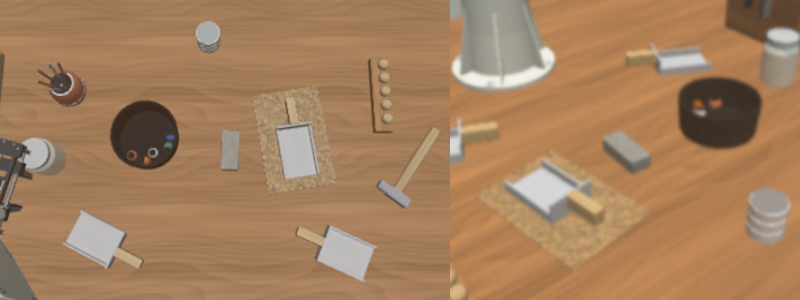

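The top view shows the five stones in the barrel around (150,150). The empty tray is in the middle of the mat at (297,148), flat and upright, and the other things are where they were. Checking that nothing touches the arm, then handing in.

Run:
```python
from h import *
p=np.array(get_ee_pos()); move_l(list(p+[0,0,.1]),v=.15); print(get_contact_force(),get_clock()); print(close_job())
```

```text
[-0.08591046 -0.6089739  -0.40916966] 39.7583
the job is handed in; nothing more can be done
None
```

The job is handed in at about 40 s: all five stones are in the barrel, the empty tray lies flat and upright in the middle of the cork mat, and nothing else moved; the first grasp closed just above the handle without disturbing the tray, and the second held.

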